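# Prop a build plate at its inspection angle and hold the clamp shut

### The job

Take the gold printer build plate out of the rack and lean it on the easel: lower edge on the base against the black toe lip, centred and square to the easel, back face resting on the steel crossbar, and let go of it. Then slide the easel's leg by its handle until the white pointer is level with the red mark, and only there squeeze the orange cam lever fully shut against the blue handle. Finish while still holding the lever pinched shut with the leg at the mark and the plate still leaning; leave the other things on the bench alone.

Things in the scene. Friction and masses are not known exactly. Their poses are not given: they have to be found in the camera images.
- rack: Black rack, 150 (x) x 70 (y) x 57 high mm, fixed to the bench; origin under its centre. Along its x runs one slot, 11 mm wide (y), open at top and ends, floor 12 mm above the bench, walls to 57 mm. The plate starts upright in it.
- plate: Gold build plate, a rigid flat slab 130 (own x) x 8 thick (own y) x 180 tall (own z) mm, about 0.4 kg, both faces alike. Origin at the middle of its bottom edge (mid-thickness); z points up along the plate to its top edge. Starts upright in the rack slot with its top edge 192 mm above the bench; can be pinched over the top edge from above.
- plate_top (a point): Middle of the plate's top edge, 180 mm from its bottom edge.
- easel: Fixed easel; dark base 200 (x) x 200 (y) x 8 mm, from y = -50 to +150 mm of the origin (at bench height). Own y = slide direction, and the plate's top must lean towards +y. The black toe lip, 150 mm long along x, stands 16 mm above the base; its plate-side face is the plane y = 0. The rail of the leg's handle runs along y at x = -165 mm.
- toe (a point): Point on the base's upper face (8 mm above the bench) at the middle of the toe lip's plate-side face; axes as the easel. The leaning plate's bottom edge belongs here, just on the +y side, within 35 mm of centre along x.
- leg (a joint): Position of the sliding leg along the easel's +y, m, 0 to 0.06; its crossbar's axis is 30 mm + this value from the toe lip's face. Smaller value = steeper plate. Starts at 0.036 to 0.050, must be reduced to reach the mark. Stiff slide, about 2 N of friction: it stays where left.
- leg_frame: The leg's frame, which slides with the joint leg: two steel posts at x = -85 and +85 mm, 12 mm in diameter, with a steel crossbar of 12 mm diameter between them, axis 98 mm above the bench. Origin at bench height below the crossbar's middle; axes as the easel.
- bar (a point): Middle of the crossbar's axis.
- pointer (a point): Tip of the small white pointer on the leg, beside the post at the easel's +x end (110 mm from the middle; the pointer is 18 mm long along x, 6 mm wide), in line with the crossbar.
- mark: Red block 26 (x) x 6 (y) x 14 mm beside the base at its +x edge: the length mark. Axes as the easel. The leg is at the mark when the pointer and the mark have the same y along the easel (the mark's origin is at its centre, at bench height). Its place varies.
- leg_handle: Blue upright plate on the leg's sliding block, 32 (x) x 10 (y) mm, from 30 to 90 mm above the bench. Axes as the easel. Origin 30 mm above the bench, at the crossbar's y and 165 mm from its middle towards -x; the blue plate spans y = +10 to +20 mm of it. Pushing its +y face towards -y slides the leg to the mark.
- pinch (a point): Midpoint of the closed pinch: 80 mm above the bench, midway between the blue handle's outer (+y) face and the shut lever's outer (-y) face, each 20 mm away, so that shut lever plus handle are 40 mm wide along y.
- cam_lever (a joint): Angle of the orange cam lever, rad: 0 shut (upright beside the handle), 0.42 fully open (leaning towards -y). Sprung open: it takes about 3 N at its end bar to close and it swings open when let go. Hinge along x, 30 mm above the bench, 14 mm on the -y side of the pinch.
- lever_bar: Orange round end bar of the lever, 12 mm diameter, 32 mm long along x, 50 mm from the hinge; origin at its centre. With the lever fully open, lever plus handle are about 60 mm wide along y, the bar's centre about 76 mm above the bench; shut, 80 mm.
- printed_frame: Black printed lattice frame, about 122 x 122 x 8 mm, flat on the bench; bystander.
- scraper: Scraper with a handle lying on the bench; bystander.
- jar: Small closed jar, 50 mm across, 80 mm high; bystander.
Mind the look-alikes: they are no part of the job. There is more than one size of the plate; the job needs the largest.

How it is judged (in metres and radians):
On the way, in this order (a step that is already met when the one before it is completed fails the run):
1. the plate leans on the easel, lower edge against the toe lip, back on the crossbar, let go (angle between plate's own z axis and vertical between 0.14 and 0.8 rad and z of plate in the frame of toe between -0.006 and 0.012 m and y of plate in the frame of toe between -0.003 and 0.014 m and x of plate in the frame of toe between -0.035 and 0.035 m and angle between the x axis of plate and the x axis of easel, either way round below 0.15 rad and y of plate_top in the frame of toe above 0.02 m and contact force between plate and leg_frame above 0.1 N and contact force between plate and the arm below 0.05 N and contact force between plate and the fingers below 0.05 N), for 0.2 s.
2. the leg is at the mark and the cam lever is pinched shut by the fingers (y of pointer in the frame of mark between -0.005 and 0.005 m and value of joint cam_lever below 0.06 rad and contact force between the fingers and lever_bar above 1.5 N and contact force between the fingers and leg_handle above 1.5 N), for 0.2 s.
At the end, for the whole second after the job is handed in: Plate at rest, untouched, foot on the base within 14 mm of the toe lip and 35 mm of centre, square within 0.15 rad, leaning 0.14-0.80 rad on the crossbar; pointer within 5 mm of the mark; lever under 0.06 rad; fingers press lever bar and handle with over 1.5 N each (all of step 1 and all of step 2 and linear speed of plate below 0.02 m/s and velocity of joint leg between -0.01 and 0.01 m/s); the arm keeps its last pose, push and grip.
It fails at once if the cam lever is shut while the leg is more than 8 mm from the mark (value of joint cam_lever below 0.12 rad and (y of pointer in the frame of mark above 0.008 m or y of pointer in the frame of mark below -0.008 m)).
It fails at once if the plate is knocked flat (angle between plate's own z axis and vertical above 1 rad).
It fails at once if a bystander (printed frame, scraper, jar) is moved more than 20 mm (distance of any of printed_frame, scraper, jar from where it was at the start of the episode above 0.02 m).
It also fails if it takes over 48 s, if anything falls off the work surface, if the arm or the gripper's body presses on something with over 40 N, if the wrist force passes 120 N, or if a joint passes its speed limit or range.

### The arm

A 6-joint arm with a two-finger parallel gripper is mounted at the origin on the work surface. World frame = base frame: x ahead of the robot, y to its left, z up, the work surface at z = 0. Lengths are in mm, angles in rad, forces in N, time in s.
With the tool pointing down it reaches from about 350 to 775 mm from the base axis. Payload 7.3 kg.
Tool frame: the origin (TCP) lies midway between the tips of the shut fingers; the grasp point (between the pads) lies 19 mm behind it; z points along the fingers, y is the direction in which the jaws open and shut (so a half turn about z gives the same grasp; the last joint's range is limited). The gripper opens to 92 mm and grips with 3 to 60 N. Pads are 19 mm wide; open, the fingers measure 130 mm over their backs; the gripper's body (75 mm by 190 mm) begins 47 mm behind the grasp point.
Start: joints at [0.988, 0.342, 1.524, -0, 1.275, -0.146], TCP at [222.086, 475.734, 226.741] pointing down, gripper open.
Joint ranges: [-2.53, 2.53], [-0.77, 2.02], [0.04, 2.7], [-1, 4.14], [0.28, 2.66], [-3.11, 3.11]. Speed limits (rad/s): [2.57, 2.57, 3.14, 3.14, 3.14, 3.14].

### API

Orientations are given as [roll, pitch, yaw] about the fixed x, y, z axes, in that order (R = Rz(yaw) Ry(pitch) Rx(roll)).
In Python, from plant import sensors, imaging, ticket gives the robot as it stands. The module is installed in compiled form; this text tells all that it offers.
- The arm moves only by the tool arm_command, never from a script. Its argument "increments" is one flat list of numbers, 5 for each row, row after row: the closure, from 0 (fully open) to 1 (shut), then the shift along the tool's x, y, z in mm, then the turn about the tool's z in degrees. In form: [hand, dx, dy, dz, spin, hand, dx, dy, dz, spin, ...]. A call has 1 to 20 rows; each row is the pose to reach, as a shift and turn from the pose commanded when the call began, along the tool's axes at that moment; what a row does not reach only later rows make up. A row lasts 1/8 s, in which the tool goes at most 62.5 mm and 10.7 degrees, less where a joint would pass 70% of its speed; a pose out of reach is approached as far as the arm can. A call with a gripper value outside its range is refused whole. The fingers move at their own pace and stop on an object; the grip force is fixed at half the most. Time passes only in rows, so rows that repeat a pose let the fingers close. It gives the time, the measured TCP pose, the force and the opening at its end, in the units of the state.
- sensors.get_obs(): the state, without advancing time (a new reading comes with each control period).
- imaging.capture(name): name is "scene" or "side" or "wrist"; returns the picture (480x640x3 uint8, blue, green, red); there is no depth.
- imaging.calibration(name): a dict with "fx", "fy", "cx", "cy" (pixels), "world_to_cam" (4x4, takes a point from world to camera coordinates); the wrist camera has in their place "hand_eye" (4x4, takes a point from camera to tool coordinates, whose origin is the TCP and whose axes are the flange's). Camera axes: x right, y down, z forward; pixel columns grow to the right and rows downward; lengths in mm; the calibration is good to about 2 mm. A picture is of the moment at which its call begins: read the wrist's pose just before it. calibration takes no time and is no camera call.
- ticket.close_job(): hands the job in, once; it reports no verdict.
The state is a dict: "time": time; "joint_positions": joint angles; "dq": joint speeds; "tau": joint torques, N m; "tool_pos": TCP position; "tcp_rot": TCP orientation; "contact_force": force on the tool from outside, world axes, zero at the start; "moment": the same for the moment, N m; "grip_width": finger opening in mm.
Only numpy, scipy, OpenCV 4.12 (cv2) and the standard library are available. Lean on these libraries where they do the work, as an engineer would, in place of code of your own. Each camera call takes 0.05 s, during which the arm holds its last target. There are 200 camera calls.

## Working session

There is one attempt and no reset: what is moved stays moved. The work goes in short steps, Python scripts to look and compute and a tool call to move; the robot and the scene stay as the last step left them, time stands still between calls to the robot, and variables do not carry over. Pictures are saved under pics/ and viewed, about 8 in all and at most 12, crops included, and the job is handed in when it is done.

Besides the shell and the picture viewer there is one more tool, called as name(argument=value, ...) on one line, values as JSON. arm_command: Moves the arm, as the interface text tells. Its arguments: {"type":"object","properties":{"increments":{"type":"array","items":{"type":"number"}}},"required":["increments"]}

```bash
mkdir -p pics
python3 - <<'E'
from plant import sensors, imaging
import cv2,numpy as np
o=sensors.get_obs();print(o)
for n in("scene","side"):
    cv2.imwrite(f"pics/{n}0.png",imaging.capture(n));c=imaging.calibration(n);print(n,c)
print(imaging.calibration("wrist"))
E
```

```text
{'time': 0.0, 'joint_positions': array([ 9.88018440e-01,  3.42750307e-01,  1.52503936e+00,  4.78454037e-06,
        1.27537011e+00, -1.46061590e-01]), 'dq': array([ 0.00078318,  0.0014395 ,  0.00015067,  0.0015181 , -0.00112162,
       -0.00011393]), 'tau': array([-2.01436691e-03, -4.31232655e+01, -2.44217581e+01,  7.16942246e-02,
        5.59248368e-02, -1.79287858e-04]), 'tool_pos': array([221.83769482, 475.37776078, 226.02284048]), 'tcp_rot': array([-3.14004288e+00, -2.32610025e-04,  2.70487478e+00]), 'contact_force': array([ 0.34998714, -0.05583716, -0.18773275]), 'moment': array([-0.0012319 ,  0.04057344, -0.01377784]), 'grip_width': 91.39793542730533}
scene {'fx': 445.35062041730123, 'fy': 445.35062041730123, 'cx': 318.1341390131001, 'cy': 235.07443332568957, 'world_to_cam': array([[-5.93250970e-01,  8.05003334e-01,  4.78744473e-03,
         3.64576322e+02],
       [ 6.48891496e-01,  4.81706358e-01, -5.88981164e-01,
        -2.78870493e+02],
       [-4.76437943e-01, -3.46307114e-01, -8.08132582e-01,
         1.37869039e+03],
       [ 0.00000000e+00,  0.00000000e+00,  0.00000000
[... 254 characters left out ...]
047662e-01,  5.79032562e-01, -7.54869479e-01,
         2.74840946e+02],
       [ 3.77705474e-01, -6.53808672e-01, -6.55646853e-01,
         1.23338777e+03],
       [ 0.00000000e+00,  0.00000000e+00,  0.00000000e+00,
         1.00000000e+00]])}
{'fx': 423.1150844682402, 'fy': 423.1150844682402, 'cx': 311.43518981712333, 'cy': 229.60596777311622, 'hand_eye': array([[ 5.41972792e-04, -9.60948915e-01, -2.76725294e-01,
         7.46525911e+01],
       [ 9.99999116e-01,  8.56827427e-04, -1.01687514e-03,
        -1.68998070e+00],
       [ 1.21427089e-03, -2.76724499e-01,  9.60948530e-01,
        -1.57555682e+02],
       [ 0.00000000e+00,  0.00000000e+00,  0.00000000e+00,
         1.00000000e+00]])}
```

View pics/scene0.png

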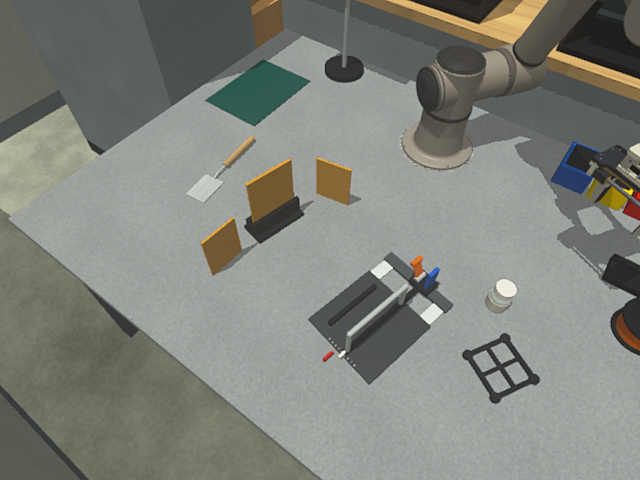

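View pics/side0.png

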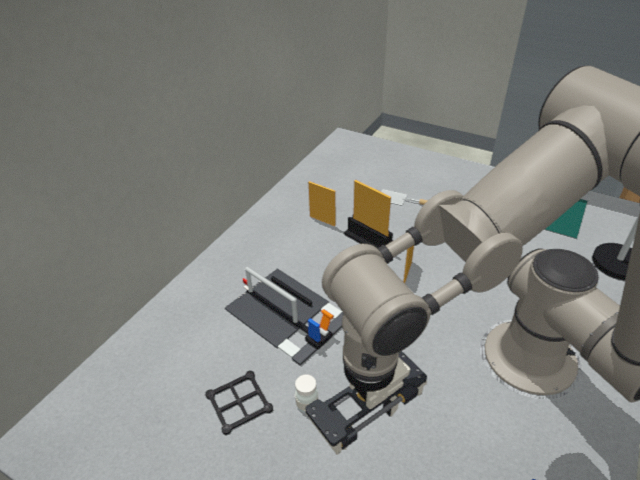

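The scene view shows the plate in the rack at about (272,190) with two smaller gold plates on either side. The easel is at (385,315): red mark (328,356), blue handle (432,277), orange lever (417,267), lip (353,305). The jar is at (502,295) and the frame at (500,365).

```bash
cat > h.py <<'E'
import numpy as np,cv2
from scipy.spatial.transform import Rotation as R
from plant import sensors,imaging
def cam(n,o=None):
    c=imaging.calibration(n);K=np.array([[c["fx"],0,c["cx"]],[0,c["fy"],c["cy"]],[0,0,1]])
    if n=="wrist":
        T=np.eye(4);T[:3,:3]=R.from_euler("xyz",o["tcp_rot"]).as_matrix();T[:3,3]=o["tool_pos"]
        W=np.linalg.inv(T@c["hand_eye"])
    else: W=c["world_to_cam"]
    return K,W
def ray(KW,px):
    K,W=KW;d=W[:3,:3].T@np.linalg.solve(K,[px[0],px[1],1]);return -W[:3,:3].T@W[:3,3],d
def onz(KW,px,z):
    p,d=ray(KW,px);return p+d*(z-p[2])/d[2]
def proj(KW,P):
    K,W=KW;q=K@(W[:3,:3]@np.asarray(P,float)+W[:3,3]);return q[:2]/q[2]
def tri(A,a,B,b):
    p,d=ray(A,a);q,e=ray(B,b);s=np.linalg.lstsq(np.c_[d,-e],q-p,rcond=None)[0]
    x,y=p+d*s[0],q+e*s[1];return (x+y)/2,np.linalg.norm(x-y)
def blobs(im,lo,hi,mn=8):
    m=cv2.inRange(cv2.cvtColor(im,cv2.COLOR_BGR2HSV),np.array(lo),np.array(hi))
    n,l,s,c=cv2.connectedComponentsWithStats(m)
    return [(s[i],c[i],(l==i).astype(np.uint8)) for i in range(1,n) if s[i,4]>=mn]
E
python3 - <<'E'
from h import *
np.set_printoptions(precision=1,suppress=True)
S=cam("scene");D=cam("side")
for n in("scene","side"):
    im=cv2.imread(f"pics/{n}0.png");print(n)
    for k,lo,hi in(("gold",(12,130,90),(22,255,255)),("red",(0,150,90),(4,255,255)),("orange",(5,200,150),(11,255,255)),("blue",(100,150,80),(125,255,255))):
        for s,c,m in blobs(im,lo,hi):
            ct=max(cv2.findContours(m,0,2)[0],key=cv2.contourArea)
            print(k,s,c,cv2.approxPolyDP(ct,4,True)[:,0].tolist() if k=="gold" and s[4]>300 else "")
print("base",[onz(S,p,8) for p in((310,320),(392,253),(452,305),(370,383))])
print("red",onz(S,(328,356),10))
E
```

```text
scene
gold [252   0  27  22 157] [261.5   5.4] 
gold [ 317  157   35   48 1176] [332.8 180.4] [[317, 157], [317, 192], [347, 204], [351, 170]]
gold [ 246  158   47   65 1784] [270.  189.8] [[289, 158], [246, 183], [253, 222], [292, 197]]
gold [604 168  27  20  42] [616.4 176.6] 
gold [ 201  217   40   58 1260] [221.4 246. ] [[232, 217], [201, 242], [213, 274], [240, 251]]
gold [412 256  10   9  37] [416.7 260. ] 
gold [619 319   6   8  13] [621.5 323.2] 
gold [616 325  24  25 158] [629.5 338.7] 
red [632 192   8  10  45] [636.6 195.7] 
red [623 200  17  20 202] [631.9 210. ] 
red [323 351  10  10  41] [327.4 355.6] 
orange [416 269   6   8  12] [418.8 272.6] 
blue [551 142  50  52 780] [572.4 173.4] 
blue [428 268  11  11  52] [433.1 272.4] 
blue [424 284   3   5   9] [425.1 286.1] 
side
gold [ 353  180   38   56 1396] [371.4 207.4] [[355, 180], [353, 217], [387, 235], [390, 197]]
gold [309 182  26  44 884] [321.8 203.1] [[309, 182], [310, 215], [334, 225], [334, 191]]
gold [404 246   9  36 136] [408.1 261.1] 
gold [321 310  12  20 148] [325.5 319.3] 
gold [357 394   8   7  18] [360.3 397.2] 
gold [398 394   7   8  16] [401.5 397.1] 
red [243 279   4   5  14] [244.7 280.9] 
blue [308 318  13  24 204] [313.6 330.2] 
base [array([704.9,  43.4,   8. ]), array([433.3,  99.5,   8. ]), array([476. , 288.3,   8. ]), array([744.8, 231.6,   8. ])]
red [750.4 126.7  10. ]
```

Run:
```python
import cv2
im=cv2.imread("pics/scene0.png")
a=cv2.resize(im[240:390,300:460],None,fx=4,fy=4,interpolation=cv2.INTER_CUBIC)
cv2.imwrite("pics/crop1.png",a)
```

```text
(no output)
```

View pics/crop1.png

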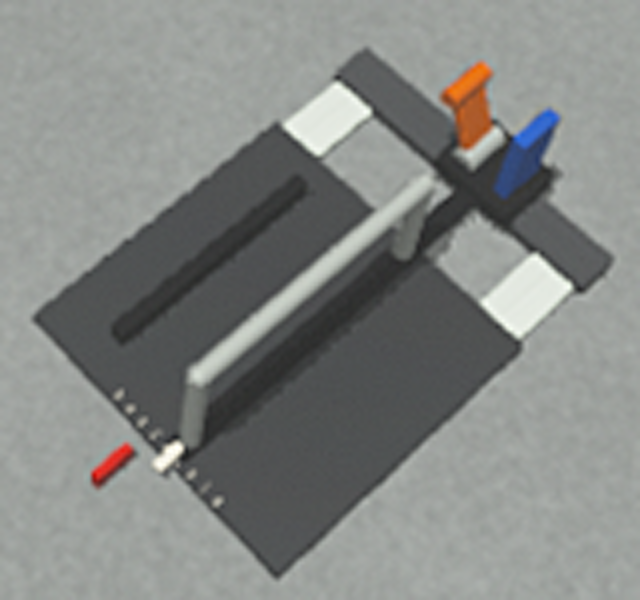

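The crop clearly shows the base's slab corners, lip, crossbar, pointer and mark; the pointer is a few mm on the +y side of the mark. I'll fit the easel and plate poses from it.

Run:
```python
from h import *
np.set_printoptions(precision=1,suppress=True)
S=cam("scene");D=cam("side")
c=lambda x,y:((x+.5)/4-.5+300,(y+.5)/4-.5+240)
L=np.array([[100,-50],[-100,-50],[100,150],[-100,150.]])
W=np.array([onz(S,c(*p),8)[:2] for p in((35,318),(280,124),(278,576),(520,347))])
print(W)
a=L-L.mean(0);b=W-W.mean(0)
th=np.arctan2((a[:,0]*b[:,1]-a[:,1]*b[:,0]).sum(),(a*b).sum());Rm=np.array([[np.cos(th),-np.sin(th)],[np.sin(th),np.cos(th)]])
o=W.mean(0)-Rm@L.mean(0);print("easel",o,th,"res",W-(L@Rm.T+o))
E=lambda p:Rm.T@(p[:2]-o)
for n,p,z in(("lipA",(120,325),24),("lipB",(302,182),24),("barA",(195,370),104),("barB",(430,185),104),("pointer",(168,458),10),("mark",(115,463),14),("handletop",(540,120),90),("lever",(468,83),82)): print(n,E(onz(S,c(*p),z)))
for p in((246,183),(289,158)): print("top",onz(S,p,192))
print([tri(S,x,D,y) for x,y in(((246,183),(355,180)),((289,158),(390,197)))])
o=sensors.get_obs();T=R.from_euler("xyz",o["tcp_rot"]).as_matrix();print(T)
```

```text
[[705.4  39.1]
 [511.5  82. ]
 [747.  230.8]
 [555.6 271.7]]
easel [619.1 107.1] -0.21752959762888427 res [[-0.5  2.4]
 [ 0.8  2.2]
 [-2.1 -1.2]
 [ 1.7 -3.5]]
lipA [70.4 -7.1]
lipB [-72.8  -4.7]
barA [85.  62.7]
barB [-84.8  68.6]
pointer [98.7 63.9]
mark [123.5  48.1]
handletop [-170.8   77.2]
lever [-163.8   31.4]
top [ 587.9 -226.3  192. ]
top [ 465.5 -197.9  192. ]
[(array([ 587.7, -226.5,  191. ]), np.float64(1.030553759177972)), (array([ 464.9, -198.1,  190.3]), np.float64(1.8117500258437382))]
[[-0.9  0.4 -0. ]
 [ 0.4  0.9 -0. ]
 [ 0.  -0.  -1. ]]
```

```bash
cat >> h.py <<'E'
def inc(P,ty=None):
    """increments from present pose to TCP P; ty = wanted world angle (deg) of tool y"""
    o=sensors.get_obs();M=R.from_euler("xyz",o["tcp_rot"]).as_matrix()
    a=np.degrees(np.arctan2(M[1,1],M[0,1]))
    return np.round(M.T@(np.array(P)-o["tool_pos"]),1).tolist(),None if ty is None else round(-(ty-a),1),np.round(o["tool_pos"],1)
E
python3 -c "
from h import *
print(inc((590,130,330),77.5))"
```

```text
([-479.7, -157.4, -103.7], np.float64(-12.5), array([221.9, 475.4, 226.1]))
```

arm_command(increments=[0,-60,-20,-50,0,0,-480,-157,-104,-12.5,0,-480,-157,-104,-12.5,0,-480,-157,-104,-12.5,0,-480,-157,-104,-12.5,0,-480,-157,-104,-12.5,0,-480,-157,-104,-12.5,0,-480,-157,-104,-12.5,0,-480,-157,-104,-12.5,0,-480,-157,-104,-12.5,0,-480,-157,-104,-12.5,0,-480,-157,-104,-12.5,0,-480,-157,-104,-12.5])

```text
time: 1.72
tool_pos: [590.0, 131.3, 331.0]
tcp_rot: [3.141, 0.0, 2.924]
contact_force: [-0.6, -0.4, -0.5]
grip_width: 91.7
```

Run:
```python
from h import *
o=sensors.get_obs();im=imaging.capture("wrist");cv2.imwrite("pics/w1.png",im);np.save("w1.npy",np.r_[o["tool_pos"],o["tcp_rot"]])
print(o["time"],o["tool_pos"],o["tcp_rot"])
print(inc((523,-195,330),77.5))
```

```text
1.725 [590.02868891 131.32469582 331.02072239] [3.14133966e+00 2.68390076e-04 2.92435506e+00]
([-4.8, -333.0, 0.9], np.float64(0.0), array([590.1, 131.2, 331. ]))
```

View pics/w1.png

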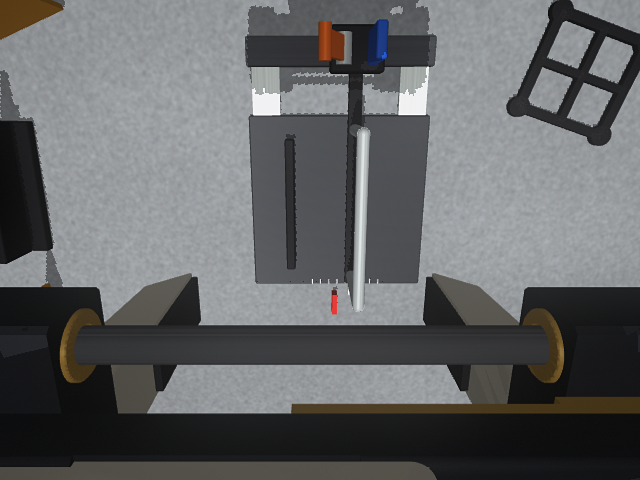

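Wrist view from above: base corners (249,116), (429,116), (257,283), (418,283), lip plate-side edge at column ~296, rows 137–268, bar ends (363,131) and (360,308), red mark (334,302).

Run:
```python
from h import *
np.set_printoptions(precision=1,suppress=True)
v=np.load("w1.npy");K=cam("wrist",dict(tool_pos=v[:3],tcp_rot=v[3:]))
L=np.array([[100,-50],[-100,-50],[100,150],[-100,150.]])
W=np.array([onz(K,p,8)[:2] for p in((257,283),(249,115.5),(418.5,283),(429,115.5))])
a=L-L.mean(0);b=W-W.mean(0)
th=np.arctan2((a[:,0]*b[:,1]-a[:,1]*b[:,0]).sum(),(a*b).sum());Rm=np.array([[np.cos(th),-np.sin(th)],[np.sin(th),np.cos(th)]])
o=W.mean(0)-Rm@L.mean(0);print("easel",o,th,"\n",W-(L@Rm.T+o))
E=lambda p:Rm.T@(p[:2]-o)
im=cv2.imread("pics/w1.png");r=blobs(im,(0,150,90),(4,255,255))
print([(b[0],b[1]) for b in r])
for n,p,z in(("lipA",(296,268),24),("lipB",(295.5,137),24),("barA",(360,308),104),("barB",(363,131),104),("mark",(334,302),10),("blue top L",(377,35),90),("blue top R",(388,35),90),("oranL",(319,40),80)): print(n,E(onz(K,p,z)))
np.save("easel.npy",np.r_[o,th])
```

```text
easel [617.3 103.9] -0.21142969484967755 
 [[-1.   1.7]
 [ 0.5  0.7]
 [-0.4 -0.4]
 [ 0.9 -2. ]]
[(array([332, 295,   5,  19,  95], dtype=int32), array([334., 304.]))]
lipA [73.1  0.3]
lipB [-77.4   2.1]
barA [85.  66.9]
barB [-87.5  65. ]
mark [123.7  46.1]
blue top L [-167.7   76.5]
blue top R [-167.7   86. ]
oranL [-165.4   26.4]
```

arm_command(increments=[0,-5,-60,0,0,0,-5,-333,0,0,0,-5,-333,0,0,0,-5,-333,0,0,0,-5,-333,0,0,0,-5,-333,0,0,0,-5,-333,0,0,0,-5,-333,0,0,0,-5,-333,0,0,0,-5,-333,0,0])

```text
time: 3.02
tool_pos: [523.6, -194.7, 330.8]
tcp_rot: [3.141, 0.0, 2.925]
contact_force: [0.7, 0.4, -0.9]
grip_width: 91.7
```

Run:
```python
from h import *
o=sensors.get_obs();im=imaging.capture("wrist");cv2.imwrite("pics/w2.png",im);np.save("w2.npy",np.r_[o["tool_pos"],o["tcp_rot"]])
print(o["time"],o["tool_pos"],o["tcp_rot"])
```

```text
3.025 [ 523.5669588  -194.72921775  330.83875173] [3.14149090e+00 2.75836489e-04 2.92460943e+00]
```

View pics/w2.png

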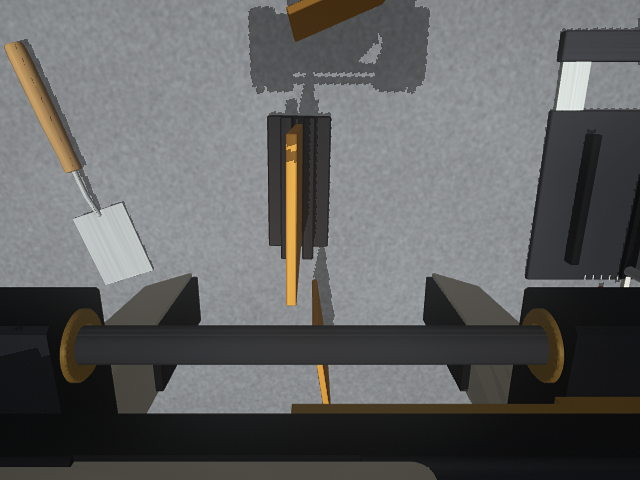

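The wrist view shows the plate's top edge as a bright gold band, columns 287–297, rows ~130–304, standing in the slot.

Run:
```python
from h import *
np.set_printoptions(precision=1,suppress=True)
v=np.load("w2.npy");K=cam("wrist",dict(tool_pos=v[:3],tcp_rot=v[3:]))
im=cv2.imread("pics/w2.png");hsv=cv2.cvtColor(im,cv2.COLOR_BGR2HSV)
for r in(135,165,200,240,280,300):
    c=[int(x) for x in np.where((hsv[r,:,1]>130)&(hsv[r,:,2]>190)&(np.abs(np.arange(640)-295)<25))[0]]
    if c: print(r,c[0],c[-1],onz(K,((c[0]+c[-1])/2,r),192), np.linalg.norm(onz(K,(c[0],r),192)-onz(K,(c[-1]+1,r),192)))
b=[x for x in blobs(im,(10,130,190),(25,255,255)) if 280<x[1][0]<305];print([(x[0]) for x in b])
print(onz(K,(295,124),192),onz(K,(292,305),192))
```

```text
165 286 295 [ 484.2 -203.   192. ] 6.983024706346448
200 286 295 [ 508.5 -208.7  192. ] 7.146103014062635
240 286 295 [ 537.7 -215.6  192. ] 7.3420608934826035
280 287 294 [ 568.5 -222.8  192. ] 6.039255087154031
300 287 294 [ 584.5 -226.5  192. ] 6.125610311418014
[array([286, 144,  10,   8,  49], dtype=int32), array([ 286,  160,   10,  145, 1369], dtype=int32)]
[ 457.8 -193.7  192. ] [ 588.9 -226.4  192. ]
```

```bash
python3 -c "
from h import *
print(inc((524,-212,160),76.8))"
```

```text
([-4.1, -16.6, 170.8], np.float64(0.7), array([ 523.5, -194.9,  330.8]))
```

arm_command(increments=[0,-4,-16.5,30,0.7,0,-4,-16.5,80,0.7,0,-4,-16.5,120,0.7,0,-4,-16.5,150,0.7,0,-4,-16.5,171,0.7,0,-4,-16.5,171,0.7,1,-4,-16.5,171,0.7,1,-4,-16.5,171,0.7,1,-4,-16.5,171,0.7,1,-4,-16.5,171,0.7,1,-4,-16.5,171,0.7,1,-4,-16.5,171,0.7])

```text
time: 4.58
tool_pos: [523.6, -212.7, 159.7]
tcp_rot: [3.141, 0.0, 2.911]
contact_force: [0.5, -1.0, 0.9]
grip_width: 36.0
```

arm_command(increments=[1,0,0,-10,0,1,0,0,-30,0,1,0,0,-55,0,1,0,0,-80,0,1,0,0,-80,0,1,0,0,-80,0])

```text
time: 5.32
tool_pos: [523.2, -212.5, 239.1]
tcp_rot: [3.141, -0.001, 2.911]
contact_force: [-0.5, 0.5, 0.3]
grip_width: 0.8
```

Run:
```python
from h import *
o=sensors.get_obs();im=imaging.capture("scene");cv2.imwrite("pics/s1.png",im[100:400,180:560])
e=np.load("easel.npy");c,s=np.cos(e[2]),np.sin(e[2]);Rm=np.array([[c,-s],[s,c]])
P=e[:2]+Rm@[0,8];print(P,inc((*P,o["tool_pos"][2]),90+np.degrees(e[2])),o["tcp_rot"])
```

```text
[618.99913177 111.77082124] ([-19.2, 337.6, -0.2], np.float64(-1.1), array([ 523.1, -212.4,  238.7])) [ 3.14124005e+00 -8.78382888e-04  2.91073112e+00]
```

View pics/s1.png

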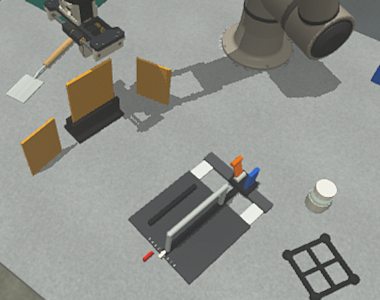

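The fingers are slow: I lifted before they closed, and the plate is still undisturbed in the rack. Reopen half way, go down and wait longer.

arm_command(increments=[0.5,0,0,0,0,0.5,0,0,0,0,0.5,0,0,0,0,0.5,0,0,0,0,0.5,0,0,0,0,0.5,0,0,0,0,0.5,0,0,40,0,0.5,0,0,79,0,0.5,0,0,79,0,1,0,0,79,0,1,0,0,79,0,1,0,0,79,0,1,0,0,79,0,1,0,0,79,0,1,0,0,79,0,1,0,0,79,0,1,0,0,79,0])

```text
time: 7.5
tool_pos: [523.9, -212.3, 161.2]
tcp_rot: [3.141, 0.001, 2.911]
contact_force: [-0.3, 4.5, 6.2]
grip_width: 8.3
```

arm_command(increments=[1,0,0,-8,0,1,0,0,-24,0,1,0,0,-50,0,1,0,0,-80,0,1,0,0,-110,0,1,0,0,-130,0,1,0,0,-138,0,1,0,0,-140,0])

```text
time: 8.5
tool_pos: [523.3, -213.0, 300.3]
tcp_rot: [-3.141, -0.001, 2.911]
contact_force: [-0.3, -0.1, -3.6]
grip_width: 7.9
```

Run:
```python
from h import *
np.set_printoptions(precision=1,suppress=True)
o=sensors.get_obs();print(o["contact_force"],o["grip_width"])
im=imaging.capture("scene");cv2.imwrite("pics/s2.png",im)
for s,c,m in blobs(im,(12,130,90),(22,255,255),300): print(s,c)
e=np.load("easel.npy");c,s=np.cos(e[2]),np.sin(e[2]);Rm=np.array([[c,-s],[s,c]])
P=e[:2]+Rm@[0,9];print(P,inc((*P,300),90+np.degrees(e[2])),o["tcp_rot"])
```

```text
[-0.3 -0.1 -3.6] 7.895538072162813
[ 236  124   55   71 2481] [262.6 157.6]
[ 317  158   34   47 1161] [332.8 180.6]
[ 201  217   40   58 1257] [221.4 246. ]
[619.2 112.7] ([-18.8, 338.9, 0.1], np.float64(-1.1), array([ 523.3, -212.8,  300.1])) [-3.1 -0.   2.9]
```

arm_command(increments=[1,0,8,0,0,1,-2,30,0,-0.2,1,-4,65,0,-0.4,1,-6,105,0,-0.6,1,-9,145,0,-0.8,1,-11,185,0,-1,1,-13,225,0,-1.1,1,-15,265,0,-1.1,1,-17,300,0,-1.1,1,-18,324,0,-1.1,1,-19,336,0,-1.1,1,-19,339,0,-1.1,1,-19,339,10,-1.1,1,-19,339,35,-1.1,1,-19,339,65,-1.1,1,-19,339,95,-1.1,1,-19,339,115,-1.1,1,-19,339,120,-1.1,1,-19,339,120,-1.1])

```text
time: 10.92
tool_pos: [619.7, 112.3, 180.9]
tcp_rot: [3.142, 0.0, 2.929]
contact_force: [0.6, -0.2, -2.4]
grip_width: 7.9
```

Run:
```python
from h import *
np.set_printoptions(precision=1,suppress=True)
o=sensors.get_obs();print(o["time"],o["tool_pos"],o["tcp_rot"],o["contact_force"],o["grip_width"])
im=imaging.capture("scene");cv2.imwrite("pics/s3.png",im)
d=imaging.capture("side");cv2.imwrite("pics/d3.png",d)
a=cv2.resize(im[190:400,270:470],(571,600));b=cv2.resize(d[140:380,220:420],None,fx=2.5,fy=2.5)
cv2.imwrite("pics/c3.png",cv2.resize(np.hstack([a,b]),None,fx=.74,fy=.74))
```

```text
10.925 [619.7 112.3 180.9] [3.1 0.  2.9] [ 0.6 -0.2 -2.4] 7.9271334739654025
```

View pics/c3.png

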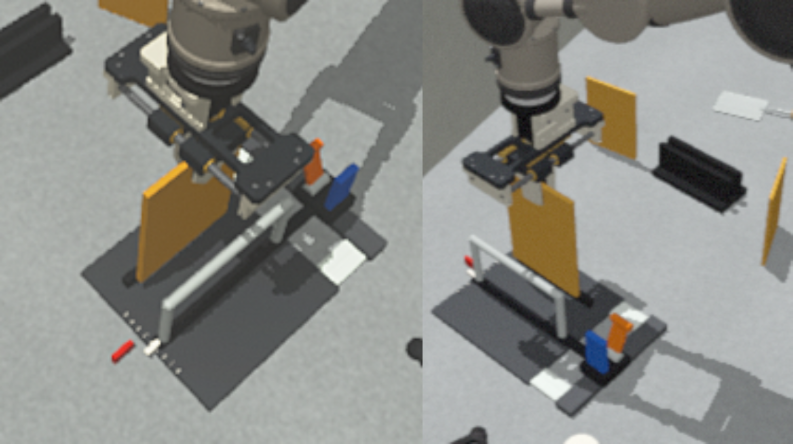

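The plate hangs upright just behind the lip, foot corners at about (335,323) in scene and (304,300) in side. I'll compare with prediction.

Run:
```python
from h import *
np.set_printoptions(precision=1,suppress=True)
e=np.load("easel.npy");c,s=np.cos(e[2]),np.sin(e[2]);Rm=np.array([[c,-s],[s,c]])
E=lambda p:Rm.T@(p[:2]-e[:2])
for n,x in(("scene",65),("side",-65)):
    im=cv2.imread("pics/s3.png" if n=="scene" else "pics/d3.png");K=cam(n)
    b=max((q for q in blobs(im,(10,120,60),(24,255,255),300) if (290<q[1][0]<420 and 220<q[1][1]<330)or(n=="side" and 260<q[1][0]<320)),key=lambda q:q[0][4])
    ct=max(cv2.findContours(b[2],0,2)[0],key=cv2.contourArea);p=cv2.approxPolyDP(ct,4,True)[:,0];print(n,p.tolist())
    low=p[p[:,1].argmax()];print(low,"low corner E",E(onz(K,low,31.5)))
    for y in(5,13): print("pred",proj(K,np.r_[e[:2]+Rm@[x,y],31.5]))
```

```text
scene [[375, 277], [361, 277], [356, 266], [338, 281], [335, 322], [376, 290]]
[335 322] low corner E [66.8  8.3]
pred [334.6 320.5]
pred [337. 323.]
side [[271, 242], [269, 278], [304, 300], [300, 249], [285, 238], [285, 251]]
[304 300] low corner E [-62.1   8.9]
pred [305.8 299.7]
pred [303.7 301.4]
```

arm_command(increments=[1,0,5,0,0,1,0,5,6,0,1,0,5,12,0,1,0,5,17,0,1,0,5,20,0,1,0,5,22,0,1,0,5,22,0])

```text
time: 11.9
tool_pos: [620.7, 117.8, 158.6]
tcp_rot: [3.142, -0.0, 2.93]
contact_force: [-0.3, 0.1, -2.5]
grip_width: 7.9
```

arm_command(increments=[1,0,0,1,0,1,0,0,2,0,1,0,0,2,0,1,0,0,3,0,1,0,0,3,0])

```text
time: 12.52
tool_pos: [620.8, 117.9, 157.2]
tcp_rot: [3.141, 0.001, 2.93]
contact_force: [-3.0, -0.0, 6.2]
grip_width: 7.8
```

Contact with the base. Now open into a loose cage (~36 mm), raise a little, and tip the plate towards the bar.

arm_command(increments=[0.61,0,0,0,0,0.61,0,0,0,0,0.61,0,0,0,0,0.61,0,0,-3,0,0.61,0,0,-8,0,0.61,0,6,-8,0,0.61,0,12,-8,0,0.61,0,18,-8,0,0.61,0,24,-8,0,0.61,0,30,-7,0,0.61,0,36,-6,0,0.61,0,42,-4,0,0.61,0,48,-2,0,0.61,0,54,0,0,0.61,0,60,2,0,0.61,0,65,4,0,0.61,0,70,5,0,0.61,0,74,6,0,0.61,0,74,6,0])

```text
time: 14.9
tool_pos: [636.2, 190.5, 149.7]
tcp_rot: [3.142, 0.0, 2.93]
contact_force: [0.0, -0.1, -0.2]
grip_width: 36.1
```

Run:
```python
from h import *
np.set_printoptions(precision=1,suppress=True)
o=sensors.get_obs();print(o["time"],o["tool_pos"],o["contact_force"],o["grip_width"])
im=imaging.capture("scene");d=imaging.capture("side")
a=cv2.resize(im[190:400,270:470],(571,600));b=cv2.resize(d[140:380,220:420],None,fx=2.5,fy=2.5)
cv2.imwrite("pics/c4.png",cv2.resize(np.hstack([a,b]),None,fx=.74,fy=.74))
```

```text
14.9 [636.2 190.5 149.7] [ 0.  -0.1 -0.2] 36.050244382770934
```

View pics/c4.png

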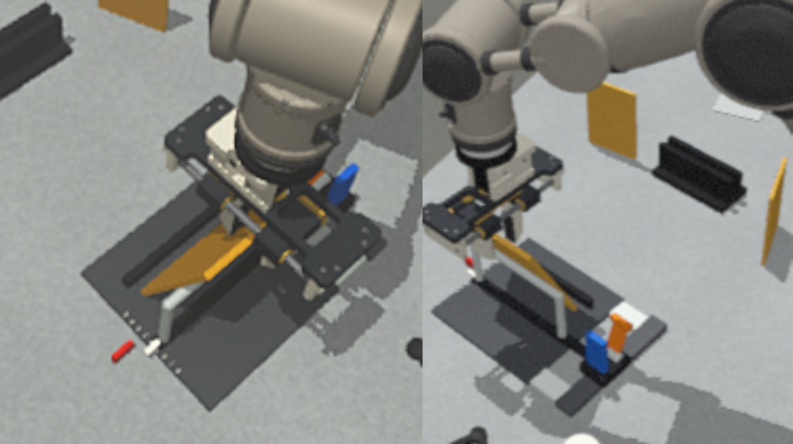

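The plate now leans on the bar with its foot by the lip and the wrist force is near zero. I'll lift straight up, open, and go over the handle.

arm_command(increments=[0.61,0,0,-20,0,0.61,0,0,-50,0,0,0,0,-90,0,0,0,0,-130,0,0,0,0,-150,0])

```text
time: 15.62
tool_pos: [636.8, 190.0, 302.8]
tcp_rot: [3.14, 0.004, 2.93]
contact_force: [-0.0, 0.7, -0.2]
grip_width: 61.1
```

Run:
```python
from h import *
np.set_printoptions(precision=1,suppress=True)
e=np.load("easel.npy");c,s=np.cos(e[2]),np.sin(e[2]);Rm=np.array([[c,-s],[s,c]])
P=e[:2]+Rm@[-165,56];print(P,inc((*P,300),90+np.degrees(e[2])))
K=cam("scene");p=onz(K,(502,300),40);print("jar",p, "E",Rm.T@(p[:2]-e[:2]))
```

```text
[467.7 193.3] ([165.9, -32.3, 2.1], np.float64(-0.0), array([636.8, 190. , 302.8]))
jar [416.  375.6  40. ] E [-253.9  223.3]
```

arm_command(increments=[0,60,-10,0,0,0,166,-32,2,0,0,166,-32,2,0,0,166,-32,2,0,0,166,-32,2,0,0,166,-32,2,0])

```text
time: 16.38
tool_pos: [468.4, 193.6, 297.6]
tcp_rot: [3.141, 0.0, 2.929]
contact_force: [-0.1, 0.0, -0.9]
grip_width: 91.7
```

Run:
```python
from h import *
np.set_printoptions(precision=1,suppress=True)
o=sensors.get_obs();im=imaging.capture("wrist");K=cam("wrist",o)
d=imaging.capture("scene");cv2.imwrite("pics/s5.png",d);cv2.imwrite("pics/w5.png",im)
cv2.imwrite("pics/c5.png",np.hstack([cv2.resize(im,(480,360)),cv2.resize(d[240:390,300:433],(319,360))]))
e=np.load("easel.npy");c,s=np.cos(e[2]),np.sin(e[2]);Rm=np.array([[c,-s],[s,c]]);E=lambda p:Rm.T@(p[:2]-e[:2])
print(o["time"],o["tool_pos"],o["grip_width"])
for k,lo,hi,z in(("orange",(5,200,100),(12,255,255),80),("blue",(100,150,60),(125,255,255),90)):
    for st,ct,m in blobs(im,lo,hi,60): print(k,st,ct,[E(onz(K,p,z)) for p in((st[0],ct[1]),(st[0]+st[2],ct[1]))])
```

```text
16.375 [468.4 193.6 297.6] 91.68135647182437
orange [281 177   5  34 126] [282.6 194. ] [array([-164.8,   27. ]), array([-164.8,   31.5])]
orange [288 177   5  34  92] [289.2 192.9] [array([-165.8,   33.3]), array([-165.8,   37.8])]
blue [336 178  12  36 379] [341.6 195.4] [array([-165.6,   76. ]), array([-165.6,   86.5])]
```

View pics/c5.png

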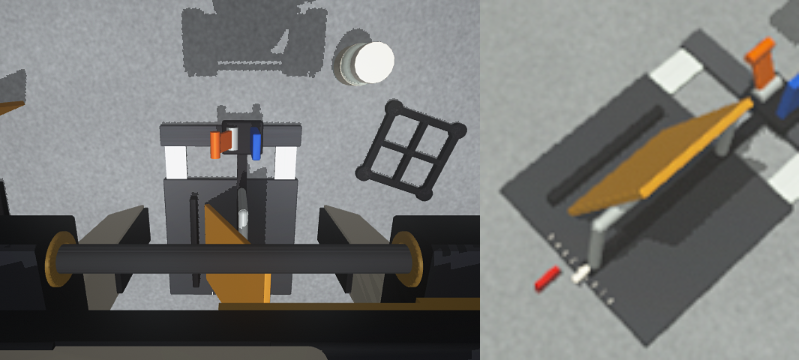

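The wrist view shows orange at (215,145) and blue at (256,147) centred between the open jaws. The scene crop shows the plate leaning properly, pointer (583,273) about 18 mm from the mark (547,279). Checking the foot and going down.

arm_command(increments=[0,0,0,40,0,0,0,0,100,0,0,0,0,160,0,0,0,0,205,0,0,0,0,230,0,0,0,0,237,0,0,0,0,237,0])

```text
time: 17.35
tool_pos: [467.8, 193.8, 60.8]
tcp_rot: [3.142, 0.0, 2.93]
contact_force: [-0.3, 0.2, 0.8]
grip_width: 91.5
```

```bash
cat > chk.py <<'E'
from h import *
np.set_printoptions(precision=1,suppress=True)
e=np.load("easel.npy");c,s=np.cos(e[2]),np.sin(e[2]);Rm=np.array([[c,-s],[s,c]]);E=lambda p:Rm.T@(p[:2]-e[:2])
def pm(im):
    K=cam("scene");r=[b for b in blobs(im,(0,130,70),(5,255,255),10) if 300<b[1][0]<350 and 330<b[1][1]<380][0]
    sub=im.copy().min(2);sub[:330]=0;sub[380:]=0;sub[:,:325]=0;sub[:,355:]=0
    n,l,st,ce=cv2.connectedComponentsWithStats((sub>195).astype(np.uint8))
    k=max(range(1,n),key=lambda i:st[i,4])
    print("red px",r[1],"E",E(onz(K,r[1],9)),"pointer px",ce[k],st[k],"E z8/12",E(onz(K,ce[k],8)),E(onz(K,ce[k],12)))
E
python3 - <<'E'
from chk import *
im=cv2.imread("pics/s5.png");pm(im)
print("foot",E(onz(cam("scene"),(337.5,328.3),9)),"lip end",E(onz(cam("scene"),(330.4,324.6),24)))
o=sensors.get_obs();print(o["time"],E(o["tool_pos"]),o["tool_pos"],o["contact_force"])
E
```

```text
red px [327.4 355.6] E [125.5  48.4] pointer px [341.5 353.6] [338 351   8   6  24] E z8/12 [98.9 65.3] [100.1  66.3]
foot [65.3 16.2] lip end [76.2  3.7]
17.35 [-165.1   56.4] [467.8 193.8  60.8] [-0.3  0.2  0.8]
```

Run:
```python
from chk import *
im=cv2.imread("pics/s5.png");K=cam("scene");hs=cv2.cvtColor(im,cv2.COLOR_BGR2HSV)
for x in(60,30,0,-30,-60):
    ys=np.arange(-20,28,2.);q=np.array([proj(K,np.r_[e[:2]+Rm@[x,y],8]) for y in ys],np.float32)
    v=cv2.remap(im,q[None,:,0].copy(),q[None,:,1].copy(),cv2.INTER_LINEAR)[0]
    print(x,[f"{int(y)}:{int(a[0])},{int(a[2])}" for y,a in zip(ys,v)])
# base front/back edges in the same view, along x=0/50: brightness transition
for x in(50,-50):
    for lo,hi in((-62,-38),(138,162)):
        ys=np.arange(lo,hi,2.);q=np.array([proj(K,np.r_[e[:2]+Rm@[x,y],8]) for y in ys],np.float32)
        v=cv2.remap(im,q[None,:,0].copy(),q[None,:,1].copy(),cv2.INTER_LINEAR)[0]
        print(x,[f"{int(y)}:{int(a[1])}" for y,a in zip(ys,v)])
```

```text
60 ['-20:85,84', '-18:87,85', '-16:83,81', '-14:72,72', '-12:60,61', '-10:56,58', '-8:59,60', '-6:59,59', '-4:54,56', '-2:49,50', '0:53,54', '2:68,67', '4:82,80', '6:87,83', '8:87,81', '10:80,98', '12:61,139', '14:50,152', '16:49,147', '18:48,144', '20:50,136', '22:58,110', '24:62,73', '26:65,59']
30 ['-20:85,82', '-18:86,84', '-16:85,84', '-14:75,74', '-12:61,61', '-10:55,57', '-8:59,60', '-6:58,59', '-4:51,54', '-2:47,50', '0:51,54', '2:68,68', '4:83,80', '6:86,82', '8:84,87', '10:73,110', '12:53,141', '14:47,152', '16:49,149', '18:50,148', '20:50,147', '22:48,146', '24:49,147', '26:50,150']
0 ['-20:84,83', '-18:85,83', '-16:85,84', '-14:79,78', '-12:65,66', '-10:58,59', '-8:58,59', '-6:58,60', '-4:53,55', '-2:48,50', '0:53,55', '2:70,69', '4:83,80', '6:87,82', '8:86,81', '10:79,98', '12:59,135', '14:49,149', '16:45,147', '18:47,147', '20:47,146', '22:48,147', '24:48,147', '26:49,148']
-30 ['-20:84,83', '-18:86,82', '-16:84,83', '-14:78,78', '-12:67,67', '-10:58,59', '-8:56,57', '-6:57,58', '-4:54,55', '-2:48,51', '0:50,53', '2:66,66', '4:81,80', '6:86,81', '8:84,85', '10:74,107', 
[... 229 characters left out ...]
,51', '0:50,53', '2:63,64', '4:78,76', '6:87,83', '8:84,81', '10:76,96', '12:60,131', '14:50,148', '16:50,149', '18:49,149', '20:51,148', '22:49,147', '24:50,148', '26:49,148']
50 ['-62:166', '-60:168', '-58:169', '-56:170', '-54:169', '-52:171', '-50:168', '-48:138', '-46:96', '-44:84', '-42:84', '-40:86']
50 ['138:85', '140:86', '142:86', '144:86', '146:86', '148:86', '150:85', '152:116', '154:166', '156:170', '158:168', '160:167']
-50 ['-62:170', '-60:171', '-58:172', '-56:171', '-54:170', '-52:172', '-50:165', '-48:134', '-46:95', '-44:81', '-42:84', '-40:87']
-50 ['138:85', '140:84', '142:84', '144:84', '146:84', '148:85', '150:80', '152:104', '154:156', '156:172', '158:168', '160:167']
```

Lip's plate-side face appears at y≈1.8 and the foot's front edge at ≈10.8 (≈11.8 once its raised height is counted), so the plate origin is ≈13.4 mm from the lip. That is too marginal against 14, so I'll go back, stand the plate up, and shift it about 6 mm towards the lip.

```bash
python3 -c "
from h import *
print(inc((636.2,190.5,149.7),77.9))"
```

```text
([-165.4, 32.2, -88.9], np.float64(-0.0), array([467.8, 193.8,  60.8]))
```

arm_command(increments=[0,0,0,-50,0,0,0,0,-110,0,0,0,0,-170,0,0.61,0,0,-230,0,0.61,-55,11,-240,0,0.61,-110,22,-240,0,0.61,-165,32,-240,0,0.61,-165,32,-240,0,0.61,-165,32,-240,0,0.61,-165,32,-240,0,0.61,-165,32,-240,0,0.61,-165,32,-200,0,0.61,-165,32,-150,0,0.61,-165,32,-115,0,0.61,-165,32,-95,0,0.61,-165,32,-89,0,0.61,-165,32,-89,0])

```text
time: 19.48
tool_pos: [635.3, 190.5, 150.6]
tcp_rot: [3.141, 0.001, 2.93]
contact_force: [0.2, 0.3, 0.5]
grip_width: 36.0
```

arm_command(increments=[0.61,0,-5,-1,0,0.61,0,-10,-2,0,0.61,0,-16,-4,0,0.61,0,-22,-6,0,0.61,0,-28,-8,0,0.61,0,-34,-10,0,0.61,0,-40,-12,0,0.61,0,-46,-13,0,0.61,0,-52,-14,0,0.61,0,-58,-14,0,0.61,0,-64,-14,0,0.61,0,-70,-13,0,0.61,0,-76,-11,0,0.61,0,-76,-8,0,1,0,-76,-8,0,1,0,-76,-8,0,1,0,-76,-8,0,1,0,-76,-8,0,1,0,-76,-8,0,1,0,-76,-8,0])

```text
time: 21.98
tool_pos: [619.3, 116.1, 157.8]
tcp_rot: [3.142, 0.0, 2.93]
contact_force: [0.3, 0.1, 0.7]
grip_width: 8.3
```

Run:
```python
from chk import *
o=sensors.get_obs();print(o["time"],o["tool_pos"],E(o["tool_pos"]),o["contact_force"],o["grip_width"])
im=imaging.capture("scene");d=imaging.capture("side")
a=cv2.resize(im[190:400,270:470],(571,600));b=cv2.resize(d[140:380,220:420],None,fx=2.5,fy=2.5)
cv2.imwrite("pics/c6.png",cv2.resize(np.hstack([a,b]),None,fx=.74,fy=.74))
```

```text
21.975 [619.3 116.1 157.8] [-0.6 12.3] [0.3 0.1 0.7] 8.267430804152022
```

View pics/c6.png

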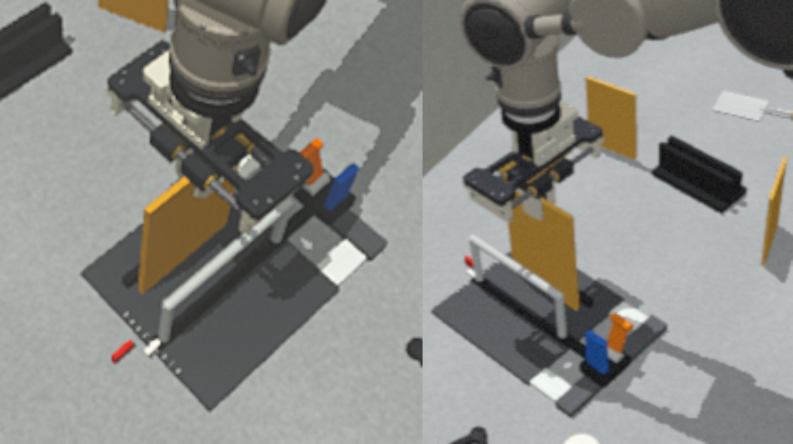

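Upright again and gripped, with the foot just behind the lip. Lift 2 mm, shift 4.5 mm towards the lip, set down, and tip again.

arm_command(increments=[1,0,0,-3,0,1,0,0,-3,0,1,0,-2.5,-3,0,1,0,-4.5,-3,0,1,0,-4.5,-1,0,1,0,-4.5,1,0,1,0,-4.5,2,0,1,0,-4.5,2,0])

```text
time: 23.08
tool_pos: [618.5, 111.8, 157.7]
tcp_rot: [3.141, 0.002, 2.93]
contact_force: [-3.4, -0.9, 8.2]
grip_width: 7.9
```

arm_command(increments=[0.61,0,0,0,0,0.61,0,0,0,0,0.61,0,0,0,0,0.61,0,0,-3,0,0.61,0,0,-8,0,0.61,0,6,-8,0,0.61,0,12,-8,0,0.61,0,18,-8,0,0.61,0,24,-8,0,0.61,0,30,-7,0,0.61,0,36,-6,0,0.61,0,42,-4,0,0.61,0,48,-2,0,0.61,0,54,0,0,0.61,0,60,2,0,0.61,0,66,4,0,0.61,0,72,5,0,0.61,0,78,6,0,0.61,0,78,6,0])

```text
time: 25.45
tool_pos: [634.8, 188.4, 149.7]
tcp_rot: [3.142, 0.0, 2.93]
contact_force: [0.5, 0.9, -0.6]
grip_width: 36.4
```

arm_command(increments=[0.61,0,0,-20,0,0.61,0,0,-50,0,0,0,0,-90,0,0,0,0,-130,0,0,0,0,-150,0,0,55,-12,-150,0,0,110,-24,-150,0,0,165,-36,-150,0,0,165,-36,-150,0])

```text
time: 26.58
tool_pos: [462.2, 187.3, 300.4]
tcp_rot: [-3.141, -0.001, 2.931]
contact_force: [0.7, 0.3, -0.2]
grip_width: 91.5
```

Run:
```python
from chk import *
o=sensors.get_obs();print(o["time"],o["tool_pos"],E(o["tool_pos"]),o["contact_force"],o["grip_width"])
im=imaging.capture("scene");cv2.imwrite("pics/s7.png",im);pm(im);K=cam("scene")
for x in(60,30,0,-30,-60):
    ys=np.arange(-4,28,2.);q=np.array([proj(K,np.r_[e[:2]+Rm@[x,y],8]) for y in ys],np.float32)
    v=cv2.remap(im,q[None,:,0].copy(),q[None,:,1].copy(),cv2.INTER_LINEAR)[0]
    print(x,[f"{int(y)}:{int(a[0])},{int(a[2])}" for y,a in zip(ys,v)])
w=imaging.capture("wrist");K=cam("wrist",o)
for k,lo,hi,z in(("orange",(5,200,100),(12,255,255),80),("blue",(100,150,60),(125,255,255),90)):
    for st,ct,m in blobs(w,lo,hi,60): print(k,[E(onz(K,p,z)) for p in((st[0],ct[1]),(st[0]+st[2],ct[1]))])
print(inc((*(e[:2]+Rm@[-165,54]),61)))
```

```text
26.575 [462.2 187.3 300.4] [-169.2   48.9] [ 0.7  0.3 -0.2] 91.47599714602727
red px [327.4 355.6] E [125.5  48.4] pointer px [341.5 353.6] [338 351   8   6  24] E z8/12 [98.9 65.3] [100.1  66.3]
60 ['-4:56,57', '-2:49,49', '0:54,51', '2:66,66', '4:70,111', '6:59,153', '8:49,159', '10:48,154', '12:50,145', '14:50,133', '16:54,118', '18:62,80', '20:66,56', '22:66,63', '24:74,72', '26:83,80']
30 ['-4:53,54', '-2:48,49', '0:51,50', '2:66,73', '4:70,117', '6:52,155', '8:48,156', '10:49,153', '12:49,152', '14:51,152', '16:48,151', '18:48,152', '20:50,153', '22:50,152', '24:49,153', '26:49,158']
0 ['-4:53,55', '-2:47,49', '0:55,52', '2:71,72', '4:70,113', '6:55,149', '8:47,154', '10:49,153', '12:50,153', '14:48,152', '16:47,152', '18:48,152', '20:48,152', '22:47,152', '24:47,152', '26:48,152']
-30 ['-4:52,55', '-2:47,50', '0:49,49', '2:65,69', '4:74,107', '6:59,142', '8:48,155', '10:49,153', '12:49,151', '14:49,152', '16:49,152', '18:46,152', '20:47,151', '22:47,152', '24:47,152', '26:48,152']
-60 ['-4:55,57', '-2:49,50', '0:51,51', '2:60,68', '4:64,111', '6:54,152', '8:49,156', '10:49,153', '12:50,152', '14:49,152', '16:47,151', '18:48,151', '20:48,151', '22:48,152', '24:47,151', '26:48,152']
orange [array([-167.4,   26.4]), array([-167.4,   30.9])]
orange [array([-167.3,   31.8]), array([-167.3,   36.4])]
blue [array([-168.4,   74.7]), array([-168.4,   85.4])]
([0.2, 3.9, 239.7], None, array([466.1, 187.4, 300.7]))
```

The plate foot is now ~3 mm off the lip (origin ≈6–7 mm) and square. Go down around the handle and push.

arm_command(increments=[0,0,4,50,0,0,0,4,110,0,0,0,4,170,0,0,0,4,215,0,0,0,4,235,0,0,0,4,239,0,0,0,-2,239,0,0,0,-8,239,0,0,0,-12,239,0,0,0,-16,239,0,0,0,-20,239,0,0,0,-24,239,0,0,0,-26,239,0,0,0,-26,239,0])

```text
time: 28.42
tool_pos: [460.0, 161.7, 60.6]
tcp_rot: [-3.141, -0.001, 2.93]
contact_force: [0.7, 1.0, 1.0]
grip_width: 91.6
```

Run:
```python
from chk import *
o=sensors.get_obs();print(o["time"],o["tool_pos"],E(o["tool_pos"]),o["contact_force"],o["grip_width"])
im=imaging.capture("scene");cv2.imwrite("pics/s8.png",im);pm(im)
```

```text
28.425 [460.  161.7  60.6] [-165.9   23.4] [0.7 1.  1. ] 91.58535435921246
red px [327.5 355.5] E [125.2  48.4] pointer px [335.6 347.5] [332 345   8   6  21] E z8/12 [99.2 46.4] [100.4  47.5]
```

Pointer (335.6,347.5) is now level with the mark to within 1–2 mm. Close in step with a centre shift so the handle stays put.

arm_command(increments=[0.1,0,4,0,0,0.2,0,8.5,0,0,0.3,0,13,0,0,0.3,0,13,0,0,0.3,0,13,0,0,0.4,0,17,0,0,0.4,0,18,0,0,0.5,0,21,0,0,0.5,0,22.5,0,0,0.55,0,25,0,0,1,0,25.5,0,0,1,0,25.5,0,0,1,0,25.5,0,0,1,0,25.5,0,0,1,0,25.5,0,0])

```text
time: 30.35
tool_pos: [465.7, 187.0, 60.7]
tcp_rot: [3.141, -0.0, 2.93]
contact_force: [-0.9, 3.9, 1.1]
grip_width: 38.8
```

Run:
```python
from chk import *
o=sensors.get_obs();print(o["time"],o["tool_pos"],E(o["tool_pos"]),o["contact_force"],o["grip_width"])
im=imaging.capture("scene");cv2.imwrite("pics/s9.png",im);pm(im)
a=cv2.resize(im[240:390,300:460],(400,375));d=imaging.capture("side");b=cv2.resize(d[200:380,225:417],(400,375))
cv2.imwrite("pics/c9.png",np.hstack([a,b]))
```

```text
30.35 [465.7 187.   60.7] [-165.7   49.4] [-0.9  3.9  1.1] 38.799187926256764
red px [327.4 355.6] E [125.5  48.4] pointer px [335.  347.5] [332 345   7   6  21] E z8/12 [100.2  45.5] [101.4  46.6]
```

View pics/c9.png

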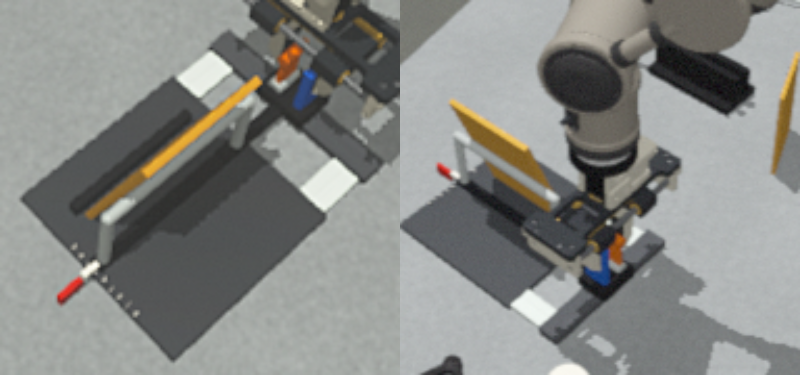

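The view shows the pointer (90,270) nearly collinear with the red mark (71,289), the lever pinched, and the plate still leaning. The pointer reads 1–3 mm on the -y side, so I'll nudge +1.5 mm and settle.

arm_command(increments=[1,0,0.8,0,0,1,0,1.5,0,0,1,0,1.5,0,0,1,0,1.5,0,0,1,0,1.5,0,0,1,0,1.5,0,0])

```text
time: 31.2
tool_pos: [466.0, 188.4, 60.7]
tcp_rot: [3.142, -0.0, 2.93]
contact_force: [-2.6, -0.6, 4.3]
grip_width: 38.5
```

Run:
```python
from chk import *
o=sensors.get_obs();print(o["time"],E(o["tool_pos"]),o["contact_force"],o["grip_width"])
im=imaging.capture("scene");pm(im);K=cam("scene");cv2.imwrite("pics/s10.png",im)
for x in(50,0,-50):
    ys=np.arange(-4,16,2.);q=np.array([proj(K,np.r_[e[:2]+Rm@[x,y],8]) for y in ys],np.float32)
    v=cv2.remap(im,q[None,:,0].copy(),q[None,:,1].copy(),cv2.INTER_LINEAR)[0]
    print(x,[f"{int(y)}:{int(a[0])},{int(a[2])}" for y,a in zip(ys,v)])
# subpixel weighted centroids + line test along easel x
g=im.astype(float);sub=g[335:372,315:350]
yy,xx=np.mgrid[335:372,315:350]
wr=np.clip(sub[...,2]-sub[...,1]-30,0,None);ww=np.clip(sub.min(2)-185,0,None);ww[(xx<328)|(xx>343)|(yy<340)|(yy>355)]=0
r=[(xx*wr).sum()/wr.sum(),(yy*wr).sum()/wr.sum()];p=[(xx*ww).sum()/ww.sum(),(yy*ww).sum()/ww.sum()]
print(r,p,[ (z,E(onz(K,p,z))) for z in(8,12,16)],E(onz(K,r,10)))
```

```text
31.2 [-165.7   50.8] [-2.6 -0.6  4.3] 38.529407048546425
red px [327.5 355.4] E [124.9  48.3] pointer px [335.7 347.8] [333 345   7   6  21] E z8/12 [99.4 46.9] [100.6  48. ]
50 ['-4:54,55', '-2:48,49', '0:53,52', '2:64,73', '4:63,119', '6:54,145', '8:47,143', '10:48,138', '12:47,125', '14:74,102']
0 ['-4:53,54', '-2:49,49', '0:56,52', '2:70,70', '4:68,107', '6:53,135', '8:47,136', '10:48,142', '12:47,146', '14:46,153']
-50 ['-4:52,54', '-2:49,49', '0:49,48', '2:61,72', '4:63,111', '6:52,135', '8:48,143', '10:50,180', '12:55,223', '14:55,230']
[np.float64(327.42783505154637), np.float64(355.19448850118954)] [np.float64(335.88925438596493), np.float64(347.6699561403509)] [(8, array([98.9, 47.1])), (12, array([100.1,  48.2])), (16, array([101.3,  49.2]))] [125.  48.]
```

```bash
python3 -c "
from plant import ticket
print(ticket.close_job())"
```

```text
the job is handed in; nothing more can be done
None
```

I leaned the gold plate on the easel, slid the leg to the red mark, and handed the job in with the cam lever still pinched shut. It took about 31 s of the 48 s allowed; no verdict was reported.

**Corrections on the way:**
- **First lift:** I lifted before the slow fingers had closed. The plate stayed undisturbed in the rack, and I gripped it again.
- **First lean:** the foot stood about 13.4 mm from the lip, too close to the 14 mm limit. I stood the plate up again, shifted it about 4.5 mm towards the lip, and leaned it again.

**Last checks:**
- **Plate:** it looked at rest on the crossbar, square to the easel. Its foot edge was about 3 mm off the lip, so the plate origin is about 6–7 mm from it. I estimate a lean of about 0.3 rad from the geometry; I did not measure it directly.
- **Pointer:** it was within about ±1 mm of the mark. I don't know the pointer's exact height, which adds 1–2 mm of uncertainty.
- **Pinch:** the fingers stopped at 38.5 mm, against the stated 40 mm for lever plus handle shut. I read that as fully shut, but the pinch forces and lever angle can't be measured directly.
- **Disagreement:** the wrist and scene cameras differ by about 2 mm on the easel's position. I compared pointer with mark, and foot with lip, within the same view to avoid this.

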